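Power the drinks chiller and hold its lid for loading

ROBOT

A 6-joint arm with a two-finger parallel gripper is mounted at the origin on the work surface. World frame = base frame: x ahead of the robot, y to its left, z up, the work surface at z = 0. Lengths are in m, angles in rad, forces in N, time in s.
With the tool pointing down it reaches from about 0.25 to 0.8 m from the base axis. Payload 8.5 kg.
Tool frame: the origin (TCP) lies between the finger pads; the fingertips stand 17 mm ahead of it and the grasp point (between the pads) lies 2 mm behind it; z points along the fingers, y is the line along which they close (so a half turn about z gives the same grasp; the last joint's range is limited). The gripper opens to 85 mm and grips with 20 to 120 N. Pads are 22 mm wide; open, the fingers measure 114 mm over their backs; the gripper's body (76 mm by 85 mm) begins 54 mm behind the grasp point. The pads swing forward as they close: fully open they stand 13 mm farther back than shut.
Start: joints at [-1.16, 0.238, -0.013, 1.319, 0, 1.571], TCP at [0.21, -0.481, 0.248] pointing down, gripper open.
Joint ranges: [-2.66, 2.66], [-1.03, 1.9], [-1.14, 1.46], [-1.82, 2.27], [-1.45, 1.34], [-3.14, 3.14]. Speed limits (rad/s): [2.22, 2.22, 2.79, 3.14, 3.14, 3.14].

INTERFACE

Orientations are given as a unit quaternion [w, x, y, z].
In Python, from workcell import env gives the robot as it stands.
- The arm moves only by the tool jog_arm, never from a script. Its arguments are lists of equal length, an entry for each row: "slide": the shift along the tool's x, y, z in mm, a list of three; "roll": the turn about the tool's z in rad; "grip": the closure, from 0 (fully open) to 1 (shut). In form: {"slide": [[dx, dy, dz], ...], "roll": [roll, ...], "grip": [grip, ...]}. A call has 1 to 12 rows; each row shifts and turns the commanded pose from where the row before left it, along the tool's axes as they then stand; what a row does not reach is not made up. A row lasts 1/12 s, in which the tool goes at most 41.7 mm and 7.16 degrees, less where a joint would pass 70% of its speed; a pose out of reach is approached as far as the arm can. A call is refused whole if a number of a shift passes 41.7 or a number of a turn 0.125, either way. A call with a gripper value outside its range is refused whole. The fingers move at their own pace and stop on an object; "squeeze" is the grip in N (left out, the last holds). Time passes only in rows, so rows that do not move let the fingers close. It gives the time, the measured TCP pose, the force, the opening and the grip force at its end, in the units of the state.
- env.read_state(): the state, without advancing time (a new reading comes with each control period).
- env.read_camera(name): name is "side" or "top" or "wrist"; returns a dict with "frame" (420x560x3 uint8, red, green, blue), "intrinsics" (3x3 intrinsics, pixels), "R" (3x3) and "t" (3): a world point X has camera coordinates R X + t. Camera axes: x right, y down, z forward; pixel columns grow to the right and rows downward; lengths in m; the calibration is good to about 2 mm. A picture is of the moment at which its call begins. There is no depth.
- env.job_done(): hands the job in; it is judged then, once.
Trained networks look in a picture, given as the dict that the camera call returned (one of the last four; its "shot" number tells which), for a name from the list of things; names that differ only in an ending like _2 or _b are one class to them, and where a whole thing is asked for, a point or a joint stands for the part that bears it (a point fixed in the world has none). Each returns a list of dicts, best first, with "p" (0 to 1); they miss things now and then, are a little off and sometimes report something else, mostly with a low value. They report only what shows in the picture. A call takes as long as a camera call. They do not tell look-alikes from the thing itself.
- env.search_frame(picture, query): "extent" ([centre column, centre row, width, height] in pixels, round what is visible of it).
The state is a dict: "t": time; "joints": joint angles; "joint_velocities": joint speeds; "joint_torque": joint torques, N m; "tcp_pos": TCP position; "tcp_rot": TCP orientation; "wrist_force": force on the tool from outside, world axes, zero at the start; "wrist_torque": the same for the moment, N m; "width": opening from 0.0 (shut) to 1.0 (fully open); "gripper_force": force on a finger pad.
Only numpy, scipy, OpenCV 4.12 (cv2) and the standard library are available. Lean on these libraries where they do the work, as an engineer would, in place of code of your own. Each camera call takes 0.05 s, during which the arm holds its last target. There are 200 camera calls.

TASK

Get the drinks chiller ready for loading: plug its orange power pack fully home into the socket of the grey power dock and let go of it, then raise the chiller's lid by its brass handle to half open, 45 degrees from shut. The lid falls shut by itself, so finish while still holding it still at that angle with the fingers, and leave the other things on the counter where they stand.

Things in the scene. Friction and masses are not known exactly. Their poses are not given: they have to be found in the camera images.
- pack: the chiller's power pack, a block plug: orange head 40 (its x) x 56 (its y) x 50 mm tall over a narrower black plug 32 (x) x 48 (y) x 30 mm tall whose lowest 4 mm are 2 mm slimmer on every side; 80 mm tall in all, about 0.22 kg, loose, starts standing upright on its plug. Origin: centre of the underside, z up
- pack_shoulder (a point): centre of the pack's shoulder, the underside of the orange head, 30 mm above the pack's origin; axes as the pack's
- dock: the power dock, a fixed grey block 100 x 100 x 45 mm with one oblong socket in the middle of its top inside a brass frame line: opening 35 (its x) x 51 (its y) mm with a 3 mm chamfered mouth, 35 mm deep, so the pack's plug goes right in (long side along long side, either way round) until the orange head rests on the dock's top. Origin: centre of the underside, z up
- dock_mouth (a point): centre of the socket's mouth at the dock's top face, 45 mm above the counter; axes as the dock's
- chiller: the drinks chiller, a fixed navy blue open-topped chest 240 (its x) x 220 (its y) x 120 mm tall; its -x side is the front, facing the robot. Origin: centre of the underside, z up
- lid (a joint): angle of the chiller's lid in rad: 0 shut, grows as the front edge rises, 0.785 is 45 degrees, stop at 1.4. The lid is navy, 240 x 220 x 14 mm, about 0.4 kg, hinged along the chest's far top edge; it swings freely and falls shut when let go (about 2 N at the handle holds it). Starts shut
- lid_handle (a point): middle of the lid's brass bar handle: a round bar 12 mm thick and 110 mm long between two posts, along the lid's y, its centre line 35 mm above the lid's top face and 210 mm from the hinge line (30 mm behind the lid's front edge). Axes turn with the lid and are the chiller's when shut
- lid_hinge (a point): middle of the lid's hinge line (the y axis here) on the lid's underside, at the chest's far top edge, 120 mm above the counter; the handle's centre line lies 49 mm above it when shut. Opening turns the lid by a positive angle about this y axis
- amber_bottle: bystander: amber glass bottle with black cap, 68 mm diameter, 200 mm tall, loose; origin at the centre of its underside, z up
- green_bottle: bystander: green glass bottle with brass cap, 68 mm diameter, 200 mm tall, loose; origin at the centre of its underside, z up
- mug: bystander: white mug, 80 mm diameter, 85 mm tall, loose; origin at the centre of its underside, z up
- nut_jar: bystander: jar with tan contents and steel cap, 72 mm diameter, 95 mm tall, loose; origin at the centre of its underside, z up
- bowl: bystander: small white bowl, 120 mm diameter, 50 mm tall, loose; origin at the centre of its underside, z up
- can: bystander: red drinks can, 66 mm diameter, 115 mm tall, loose; origin at the centre of its underside, z up
Mind the look-alikes: they are no part of the job. Of the things like the pack, leave any that is red; of the rest the smaller one is meant.

How it is judged:
On the way, in this order (a step that is already met when the one before it is completed fails the run):
1. the power pack is plugged fully home in the dock and released, with the lid still shut (horizontal distance between pack_shoulder and dock_mouth below 0.005 m and z of pack_shoulder in the frame of dock_mouth between -0.004 and 0.004 m and angle between the x axis of pack and the x axis of dock, either way round below 0.12 rad and angle between pack's own z axis and vertical below 0.06 rad and contact force between the fingers and pack below 0.1 N and value of joint lid below 0.08 rad), for 0.2 s.
2. the fingers hold the lid at 45 degrees (value of joint lid between 0.68 and 0.89 rad and contact force between the fingers and lid above 0.4 N), for 0.2 s.
At the end, for the whole second after the job is handed in: Pack home in the socket and released (within 5 mm sideways, 4 mm in height, 0.12 rad turn, 0.06 rad tilt). Lid at 39 to 51 degrees (0.68 to 0.89 rad), under 0.08 rad/s, held by the fingers (over 0.4 N). Bystanders upright (0.3 rad) and within 40 mm of their starts (all of step 2 and horizontal distance between pack_shoulder and dock_mouth below 0.005 m and z of pack_shoulder in the frame of dock_mouth between -0.004 and 0.004 m and angle between the x axis of pack and the x axis of dock, either way round below 0.12 rad and angle between pack's own z axis and vertical below 0.06 rad and contact force between the fingers and pack below 0.1 N and velocity of joint lid between -0.08 and 0.08 rad/s and distance of each of amber_bottle, green_bottle, mug, nut_jar, bowl, can from where it was at the start of the episode below 0.04 m and angle between each of amber_bottle, green_bottle, mug, nut_jar, bowl, can's own z axis and vertical below 0.3 rad); the arm keeps its last pose, push and grip.
It fails at once if a bystander is shoved more than 40 mm or tipped over (not (distance of amber_bottle from where it was at the start of the episode below 0.04 m) or not (angle between amber_bottle's own z axis and vertical below 0.3 rad) or not (distance of green_bottle from where it was at the start of the episode below 0.04 m) or not (angle between green_bottle's own z axis and vertical below 0.3 rad) or not (distance of mug from where it was at the start of the episode below 0.04 m) or not (angle between mug's own z axis and vertical below 0.3 rad) or not (distance of nut_jar from where it was at the start of the episode below 0.04 m) or not (angle between nut_jar's own z axis and vertical below 0.3 rad) or not (distance of bowl from where it was at the start of the episode below 0.04 m) or not (angle between bowl's own z axis and vertical below 0.3 rad) or not (distance of can from where it was at the start of the episode below 0.04 m) or not (angle between can's own z axis and vertical below 0.3 rad)).
It also fails if it takes over 64 s, if anything falls off the work surface, if the arm or the gripper's body presses on something with over 40 N, if the wrist force passes 120 N, or if a joint passes its speed limit or range.

## Working session

There is one attempt and no reset: what is moved stays moved. The work goes in short steps, Python scripts to look and compute and a tool call to move; the robot and the scene stay as the last step left them, time stands still between calls to the robot, and variables do not carry over. Pictures are saved under pics/ and viewed, at most 10 in all, crops included, and the job is handed in when it is done.

Besides the shell and the picture viewer there is one more tool, called after ">>>" as name(argument=value, ...), one argument or row to a line, values as JSON. jog_arm: Moves the arm, as the interface text tells. Its arguments: {"type":"object","properties":{"slide":{"type":"array"},"roll":{"type":"array"},"grip":{"type":"array"},"squeeze":{"type":"number"}},"required":["slide","roll","grip"]}

```bash
mkdir -p pics; cat > h.py <<'E'
import numpy as np, cv2
from workcell import env
def save(p,n): cv2.imwrite(f'pics/{n}.png',cv2.cvtColor(p['frame'],cv2.COLOR_RGB2BGR))
def ray(p,u,v):
    K,R,t=map(np.array,(p['intrinsics'],p['R'],p['t']))
    return -R.T@t, R.T@np.linalg.solve(K,[u,v,1])
def at_z(p,u,v,z):
    c,d=ray(p,u,v); return c+d*(z-c[2])/d[2]
def proj(p,X):
    K,R,t=map(np.array,(p['intrinsics'],p['R'],p['t']))
    x=(np.atleast_2d(X)@R.T+t)@K.T; return x[:,:2]/x[:,2:]
E
python3 - <<'E'
from h import *
import numpy as np
np.set_printoptions(precision=3,suppress=True)
ims=[]
for n in ['top','side']:
    p=env.read_camera(n); ims.append(p['frame'])
    np.save(f'{n}0.npy',p,allow_pickle=True)
    print(n,-np.array(p['R']).T@p['t'],np.array(p['R'])[2])
    save(p,n+'0')
    for q in ['pack','dock','chiller','lid_handle','amber_bottle','green_bottle','mug','nut_jar','bowl','can']:
        print(q,[(np.round(d['extent']).astype(int).tolist(),round(d['p'],2)) for d in env.search_frame(p,q)][:4])
print(env.read_state())
E
```

```text
top [0.425 0.019 1.324] [ 0.125 -0.007 -0.992]
pack [([426, 295, 41, 33], 0.9), ([406, 252, 27, 17], 0.86), ([408, 211, 26, 21], 0.61)]
dock [([163, 268, 48, 41], 0.86), ([270, 205, 91, 96], 0.75)]
chiller [([269, 204, 94, 95], 0.84), ([103, 234, 40, 45], 0.63)]
lid_handle [([267, 202, 93, 98], 0.95), ([163, 269, 46, 53], 0.47)]
amber_bottle [([399, 164, 38, 34], 0.65)]
green_bottle [([164, 181, 36, 34], 0.71)]
mug [([239, 295, 39, 32], 0.59)]
nut_jar [([335, 293, 28, 22], 0.73)]
bowl []
can [([467, 207, 39, 27], 0.58)]
side [0.319 1.433 1.017] [ 0.137 -0.837 -0.53 ]
pack [([314, 188, 12, 25], 0.85), ([286, 186, 17, 26], 0.69), ([343, 187, 24, 31], 0.68), ([259, 219, 87, 42], 0.16)]
dock []
chiller [([260, 233, 88, 75], 0.75)]
lid_handle [([258, 218, 82, 45], 0.64)]
amber_bottle [([253, 177, 12, 46], 0.88), ([291, 166, 13, 23], 0.7)]
green_bottle [([216, 275, 21, 64], 0.69), ([290, 167, 16, 25], 0.49)]
mug [([328, 264, 24, 36], 0.66)]
nut_jar [([334, 219, 17, 27], 0.7)]
bowl [([234, 340, 14, 33], 0.79), ([258, 220, 89, 47], 0.73)]
can [([290, 166, 14, 23], 0.84), ([315, 189, 9, 23], 0.63)]
{'t': 1.1, 'joints': array([-1.16 ,  0.238, -0.013,  1.319,  0.   ,  1.571]), 'joint_velocities': array([-0.001, -0.   ,  0.001, -0.001, -0.   ,  0.   ]), 'joint_torque': array([  0.001, -53.86 ,  34.669,   0.003,   0.   ,  -0.   ]), 'tcp_pos': array([ 0.21 , -0.481,  0.248]), 'tcp_rot': array([-0.   ,  0.979,  0.204, -0.   ]), 'wrist_force': array([ 0.739, -0.02 ,  0.497]), 'wrist_torque': array([-0.017,  0.025,  0.019]), 'gripper_force': 0.0, 'width': 0.9940917256988062}
```

```bash
python3 - <<'E'
import cv2
a=cv2.imread('pics/top0.png')[120:345,70:520]
cv2.imwrite('pics/t.png',cv2.resize(a,(800,400),interpolation=cv2.INTER_CUBIC))
b=cv2.imread('pics/side0.png')[130:370,180:400]
cv2.imwrite('pics/s.png',cv2.resize(b,(550,600),interpolation=cv2.INTER_CUBIC))
E
```

```text
(no output)
```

View pics/t.png

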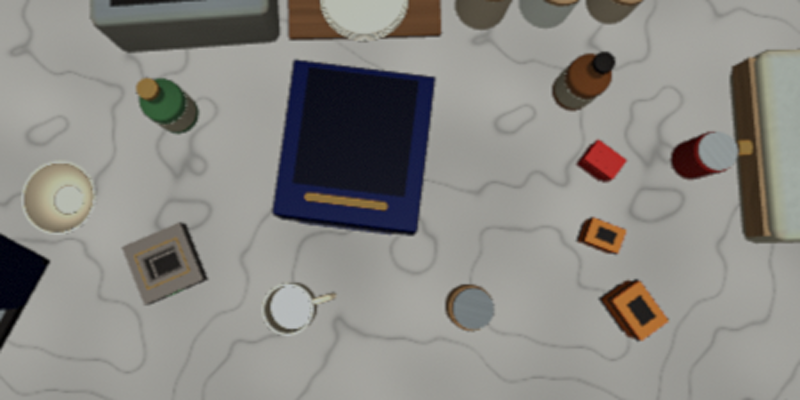

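View pics/s.png

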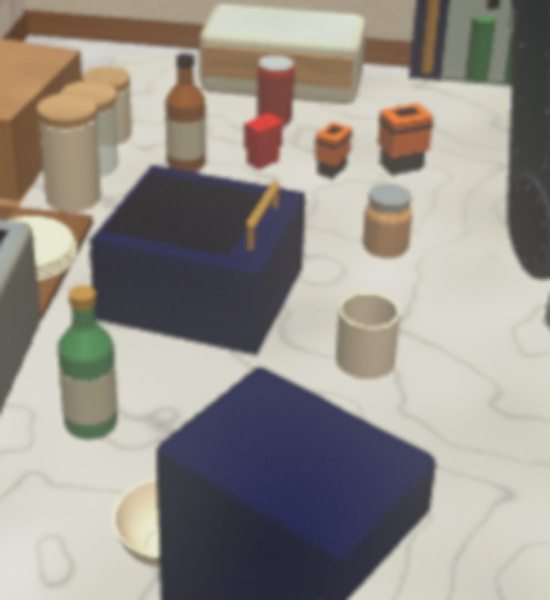

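The top view shows three plug-like blocks. The red one is at about (408,211), the small orange one at (408,252) and the large orange one at (428,296). The red one is out, and the smaller of the two orange ones is the small one at (408,252). The dock is at (163,268) and the chiller, with its brass bar handle, at (269,204). A second navy box at the lower left hides the dock from the side camera.

```bash
cat >> h.py <<'E'
from scipy.optimize import minimize
def box(x,y,yaw,sx,sy,z0,z1):
    c,s=np.cos(yaw),np.sin(yaw)
    P=[[i*sx/2,j*sy/2] for i,j in((-1,-1),(1,-1),(1,1),(-1,1))]
    P=np.array(P)@[[c,s],[-s,c]]+[x,y]
    return np.array([[*q,z] for z in(z0,z1) for q in P])
def fit(p,mask,g,sx,sy,z0,z1):
    S=8; ys,xs=np.nonzero(mask); m=12
    x0,x1,y0,y1=max(xs.min()-m,0),xs.max()+m,max(ys.min()-m,0),ys.max()+m
    M=cv2.resize(mask[y0:y1,x0:x1].astype(np.float32),None,fx=S,fy=S,interpolation=cv2.INTER_LINEAR)>.5
    def cost(v):
        q=(proj(p,box(*v,sx,sy,z0,z1))-[x0,y0]+.5)*S-.5
        h=cv2.convexHull(q.astype(np.float32))
        R=np.zeros(M.shape,np.uint8); cv2.fillConvexPoly(R,np.round(h*16).astype(np.int32),1,shift=4)
        return 1-(M&(R>0)).sum()/(M|(R>0)).sum()
    best=None
    for a in np.arange(0,np.pi,np.pi/12):
        r=minimize(cost,[*g,a],method='Nelder-Mead',options=dict(initial_simplex=[[*g,a],[g[0]+.01,g[1],a],[g[0],g[1]+.01,a],[*g,a+.2]],xatol=1e-5,fatol=1e-5))
        if best is None or r.fun<best.fun: best=r
    return best.x,best.fun
def hsv(p): return cv2.cvtColor(p['frame'],cv2.COLOR_RGB2HSV)
def blob(m,u,v):
    n,l,st,c=cv2.connectedComponentsWithStats(m.astype(np.uint8)); 
    k=min(range(1,n),key=lambda i:np.hypot(c[i][0]-u,c[i][1]-v)+(1e3 if st[i][4]<30 else 0)); 
    h=max(cv2.findContours((l==k).astype(np.uint8),0,1)[0],key=cv2.contourArea)
    o=np.zeros(m.shape,np.uint8); cv2.drawContours(o,[cv2.convexHull(h)],-1,1,-1); return o>0
E
python3 - <<'E'
from h import *
np.set_printoptions(precision=4,suppress=True)
p=np.load('top0.npy',allow_pickle=True).item()
H=hsv(p).astype(int)
print('axes',p['R'])
for u,v in((408,211),(408,255),(426,292),(270,170),(250,240),(163,268),(150,262)): print((u,v),H[v,u])
om=(H[...,0]>4)&(H[...,0]<22)&(H[...,1]>140)&(H[...,2]>70)
for n,(u,v) in dict(small=(408,252),big=(426,295)).items():
    m=blob(om,u,v); print(n,m.sum(),fit(p,m,at_z(p,u,v,.06)[:2],.04,.056,.03,.08))
bm=(H[...,0]>108)&(H[...,0]<132)&(H[...,1]>60)
m=blob(bm,270,204); print('chiller',m.sum(),fit(p,m,at_z(p,270,204,.1)[:2],.24,.22,0,.134))
# handle
hm=(H[...,0]>8)&(H[...,0]<30)&(H[...,1]>90); hm[:228]=0;hm[245:]=0;hm[:,:235]=0;hm[:,295:]=0
ys,xs=np.nonzero(hm); r=cv2.minAreaRect(np.c_[xs,ys].astype(np.float32)); print('handle',r,at_z(p,*r[0],.169))
b=[at_z(p,*q,.169)[:2] for q in cv2.boxPoints(r)]; print(np.array(b))
print('dock~',at_z(p,163,266,.045))
for n,(u,v,z) in dict(amber=(399,164,.1),green=(164,181,.1),mug=(235,293,.05),nut=(335,293,.05),can=(467,207,.06),bowl=(103,230,.05),red=(408,211,.04),navybox=(85,268,.1)).items(): print(n,at_z(p,u,v,z)[:2])
E
```

```text
axes [[-0.0252 -0.9997  0.0035]
 [-0.9919  0.0245 -0.1249]
 [ 0.1248 -0.0067 -0.9922]]
(408, 211) [  1 193 174]
(408, 255) [ 15 170 129]
(426, 292) [20 23 34]
(270, 170) [115 133  25]
(250, 240) [115 168  70]
(163, 268) [10 23 33]
(150, 262) [ 19  95 126]
small 312 (array([ 0.4682, -0.3541,  2.8182]), np.float64(0.21271799738996322))
big 577 (array([ 0.3478, -0.4049,  2.1018]), np.float64(0.22523303706915243))
chiller 7335 (array([ 0.612 ,  0.0363, -0.1511]), np.float64(0.015026931493014595))
handle ((264.08465576171875, 232.82310485839844), (46.51302719116211, 4.34121561050415), 7.125016689300537) [0.5232 0.0505 0.169 ]
[[ 0.5266  0.1109]
 [ 0.5378  0.1094]
 [ 0.5198 -0.0099]
 [ 0.5087 -0.0082]]
dock~ [0.4464 0.3428 0.045 ]
amber [ 0.713  -0.3295]
green [0.6806 0.3278]
mug [0.3659 0.139 ]
nut [ 0.3588 -0.1419]
can [ 0.5921 -0.528 ]
bowl [0.5528 0.5134]
red [ 0.5872 -0.3645]
navybox [0.4455 0.5403]
```

>>> jog_arm(
  slide=[
    [26,-2,-5],
    [26,-2,-5],
    [26,-2,-5],
    [26,-3,-5],
    [26,-3,-5],
    [26,-3,-5],
    [26,-3,-5],
    [26,-2,-5],
    [26,-2,-5],
    [26,-2,-5],
    [0,0,0],
    [0,0,0],
  ],
  roll=[0,0,0,0,0,0,0,0,0,0,0,0],
  grip=[0,0,0,0,0,0,0,0,0,0,0,0],
)

```text
t: 2.1
tcp_pos: [0.4394, -0.3548, 0.2982]
tcp_rot: [-0.0, 0.979, 0.205, -0.0]
wrist_force: [-0.9, -0.2, 0.9]
width: 0.996
gripper_force: 0.0
```

```bash
python3 - <<'E'
from h import *
np.set_printoptions(precision=4,suppress=True)
p=env.read_camera('wrist'); np.save('w1.npy',p,allow_pickle=True); save(p,'w1')
print(p['R'],p['t'],p['intrinsics'],-np.array(p['R']).T@p['t'])
print([(np.round(d['extent']).astype(int).tolist(),round(d['p'],2)) for d in env.search_frame(p,'pack')])
print(proj(p,[[.468,-.354,.06]]))
s=env.read_state(); print(s['t'],s['tcp_pos'],s['tcp_rot'],s['width'])
E
```

```text
[[ 0.4013 -0.9159 -0.0006]
 [-0.878  -0.3849  0.2844]
 [-0.2607 -0.1137 -0.9587]] [-0.5014  0.1987  0.5007] [[346.7649   0.     283.7125]
 [  0.     346.7649 209.5359]
 [  0.       0.       1.    ]] [ 0.5062 -0.3258  0.4232]
[([291, 149, 66, 66], 0.89), ([347, 39, 68, 77], 0.63), ([276, 263, 62, 98], 0.61)]
[[293.935  153.0059]]
2.2 [ 0.438  -0.3555  0.298 ] [-0.0002  0.979   0.204  -0.0003] 0.9973445725225447
```

View pics/w1.png

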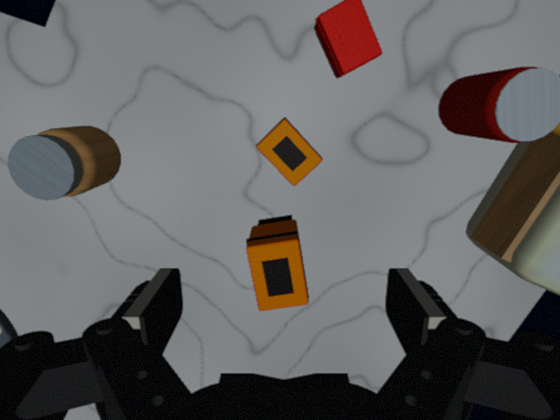

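The wrist view shows the chosen pack, the small orange one, at (290,150). The larger orange one is at (276,265), with its taller side visible, and the red one is at (348,37). So the choice stands.

```bash
python3 - <<'E'
from h import *
np.set_printoptions(precision=4,suppress=True)
p=np.load('w1.npy',allow_pickle=True).item(); H=hsv(p).astype(int)
om=(H[...,0]>4)&(H[...,0]<24)&(H[...,1]>140)&(H[...,2]>50)
m=blob(om,291,150); print(m.sum(),cv2.minAreaRect(np.argwhere(m)[:,::-1].astype(np.float32)))
print(fit(p,m,at_z(p,291,150,.08)[:2],.04,.056,.03,.08))
m=blob(om,276,265); print('big',fit(p,m,at_z(p,276,265,.08)[:2],.05,.07,.04,.1))
E
```

```text
2271 ((289.2500305175781, 152.25001525878906), (55.86143493652344, 41.01219177246094), 45.0)
(array([ 0.4678, -0.349 ,  2.7429]), np.float64(0.059231102966411764))
big (array([ 0.347 , -0.3887,  2.1997]), np.float64(0.1374778739352126))
```

>>> jog_arm(
  slide=[
    [15,3,0],
    [15,3,0],
    [0,0,20],
    [0,0,20],
    [0,0,20],
    [0,0,20],
    [0,0,0],
    [0,0,0],
    [0,0,0],
    [0,0,0],
  ],
  roll=[0,0,-0.109,-0.109,-0.109,-0.109,-0.109,-0.109,-0.109,0],
  grip=[0,0,0,0,0,0,0,0,0,0],
)

```text
t: 3.03
tcp_pos: [0.4671, -0.3496, 0.2181]
tcp_rot: [-0.0, 0.832, 0.555, -0.0]
wrist_force: [-0.1, 0.0, 0.2]
width: 1.001
gripper_force: 0.0
```

```bash
cat >> h.py <<'E'
def tool():
    s=env.read_state(); w,x,y,z=s['tcp_rot']
    from scipy.spatial.transform import Rotation as Ro
    R=Ro.from_quat([x,y,z,w]).as_matrix(); return s,R,np.arctan2(R[1,0],R[0,0])
def delta(X):
    s,R,yaw=tool(); return np.round(R.T@(np.array(X)-s['tcp_pos'])*1000,1)
E
python3 - <<'E'
from h import *
np.set_printoptions(precision=4,suppress=True)
p=env.read_camera('wrist'); save(p,'w2'); H=hsv(p).astype(int)
om=(H[...,0]>4)&(H[...,0]<24)&(H[...,1]>140)&(H[...,2]>50)
u,v=proj(p,[[.468,-.349,.08]])[0]; print(u,v)
m=blob(om,u,v); print(m.sum())
x,f=fit(p,m,(.468,-.349),.04,.056,.03,.08); print(x,f)
s,R,yaw=tool(); print(s['t'],s['tcp_pos'],s['joints'],R,yaw,'delta',delta([x[0],x[1],.062]))
print([d['extent'] for d in env.search_frame(p,'pack')][:2])
E
```

```text
284.0175953201507 201.7701426548097
3450
[ 0.4678 -0.349   2.7268] 0.1281578396565819
3.0833 [ 0.4673 -0.3496  0.2182] [-0.6423  0.3499  0.0685  1.2899 -0.0001  1.3288] [[ 0.3897  0.921  -0.0004]
 [ 0.921  -0.3897  0.0002]
 [ 0.     -0.0005 -1.    ]] 1.1705336703480063 delta [  0.7   0.3 156.2]
[[285.7, 193.2, 50.6, 77.5], [424.2, 148.8, 91.6, 84.2]]
```

```bash
python3 - <<'E'
import cv2
a=cv2.imread('pics/w2.png')[120:290,200:370]
cv2.imwrite('pics/c2.png',cv2.resize(a,(510,510),interpolation=cv2.INTER_CUBIC))
E
```

```text
(no output)
```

View pics/c2.png

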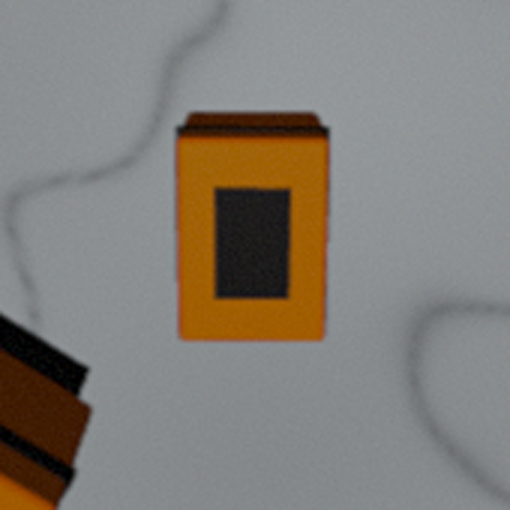

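The crop confirms the small orange pack, square to the gripper. Its top face centre is at about (284.7,199), so the pack lies about 2 mm further along tool x than the fit gave.

>>> jog_arm(
  slide=[
    [2.5,0.7,20],
    [0,0,25],
    [0,0,25],
    [0,0,25],
    [0,0,25],
    [0,0,20],
    [0,0,16],
    [0,0,0],
    [0,0,0],
    [0,0,0],
    [0,0,0],
    [0,0,0],
  ],
  roll=[0,0,0,0,0,0,0,0,0,0,0,0],
  grip=[0,0,0,0,0,0,0,0,1,1,1,1],
  squeeze=40,
)

```text
t: 4.13
tcp_pos: [0.4704, -0.3474, 0.0636]
tcp_rot: [0.001, 0.833, 0.554, 0.0]
wrist_force: [-3.3, 1.2, 6.8]
width: 0.467
gripper_force: 44.9
```

>>> jog_arm(
  slide=[
    [0,0,0],
    [0,0,0],
    [0,0,0],
    [0,0,0],
    [0,0,0],
    [0,0,0],
  ],
  roll=[0,0,0,0,0,0],
  grip=[1,1,1,1,1,1],
)

```text
t: 4.63
tcp_pos: [0.4704, -0.3474, 0.0636]
tcp_rot: [0.001, 0.833, 0.554, 0.0]
wrist_force: [-1.4, -0.4, 6.7]
width: 0.467
gripper_force: 44.0
```

>>> jog_arm(
  slide=[
    [0,0,-15],
    [0,0,-30],
    [0,0,-36],
    [0,0,-36],
    [0,0,-36],
    [0,0,-36],
    [0,0,-31],
    [12,-5,0],
    [24,-10,0],
    [36,-15,0],
    [36,-15,0],
    [36,-15,0],
  ],
  roll=[0,0,0,0,0,0,0,0,0,0,0,0],
  grip=[1,1,1,1,1,1,1,1,1,1,1,1],
)

```text
t: 5.63
tcp_pos: [0.4695, -0.1892, 0.2816]
tcp_rot: [-0.0, 0.833, 0.553, -0.0]
wrist_force: [1.2, 0.8, -1.6]
width: 0.463
gripper_force: 43.3
```

>>> jog_arm(
  slide=[
    [36,-15,0],
    [36,-15,0],
    [36,-15,0],
    [36,-15,0],
    [36,-15,0],
    [36,-15,0],
    [36,-15,0],
    [36,-15,0],
    [36,-15,0],
    [36,-15,0],
    [25,-10,0],
    [12,-5,0],
  ],
  roll=[0,0,0,0,0,0,0,0,0,0,0,0],
  grip=[1,1,1,1,1,1,1,1,1,1,1,1],
)

```text
t: 6.63
tcp_pos: [0.4708, 0.2423, 0.2815]
tcp_rot: [-0.001, 0.832, 0.555, -0.0]
wrist_force: [0.9, -0.2, -2.8]
width: 0.463
gripper_force: 43.3
```

>>> jog_arm(
  slide=[
    [0,0,0],
    [0,0,0],
    [0,0,0],
    [0,0,0],
    [0,0,0],
    [0,0,0],
    [0,0,0],
    [0,0,0],
    [0,0,0],
  ],
  roll=[-0.109,-0.109,-0.109,-0.109,-0.109,-0.109,-0.109,0,0],
  grip=[1,1,1,1,1,1,1,1,1],
)

```text
t: 7.38
tcp_pos: [0.4713, 0.2385, 0.282]
tcp_rot: [-0.0, 0.568, 0.823, -0.0]
wrist_force: [0.1, 1.3, -2.6]
width: 0.467
gripper_force: 43.3
```

```bash
python3 - <<'E'
from h import *
np.set_printoptions(precision=4,suppress=True)
p=env.read_camera('wrist'); np.save('w3.npy',p,allow_pickle=True); save(p,'w3')
s,R,yaw=tool(); print(s['t'],s['tcp_pos'],yaw,s['width'],s['gripper_force'],s['joints'])
print(proj(p,[[.446,.343,.045],s['tcp_pos']]))
E
```

```text
7.4333 [0.4714 0.2386 0.2821] 1.9325927314019964 0.46057222061223674 43.32724571228027 [0.4685 0.2357 0.0693 1.4049 0.     1.6775]
[[297.08    69.7986]
 [282.7145 292.6016]]
```

View pics/w3.png

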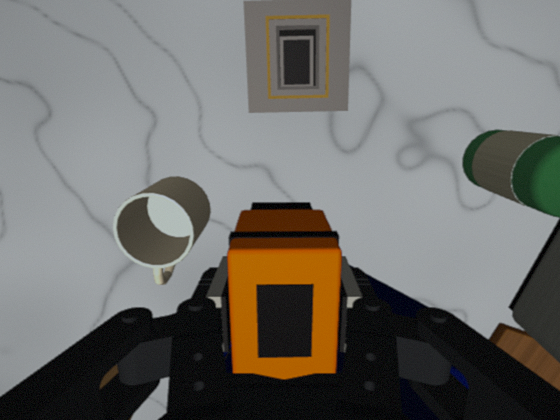

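The view shows the pack held square, its top face around (284,310). The dock socket, with its brass frame, is at (297,60), long side along the image rows, so it matches the pack's long side. Next I measure both.

```bash
cat >> h.py <<'E'
def quad(m):
    h=cv2.convexHull(max(cv2.findContours(m.astype(np.uint8),0,1)[0],key=cv2.contourArea))
    return h[:,0].astype(float)
def rect_at(p,m,z):
    q=np.array([at_z(p,u,v,z)[:2] for u,v in quad(m)])*1000
    (c,(w,h),a)=cv2.minAreaRect(q.astype(np.float32)); return np.array(c)/1000,w,h,np.radians(a)
def dock(p):
    H=hsv(p).astype(int); u,v=proj(p,[[.446,.343,.045]])[0]
    m=(H[...,0]>10)&(H[...,0]<32)&(H[...,1]>85)&(H[...,2]>70)
    w=np.zeros(m.shape,bool); u,v=int(u),int(v); w[max(v-110,0):v+110,max(u-100,0):u+100]=1
    m&=w; n,l,st,c=cv2.connectedComponentsWithStats(m.astype(np.uint8),connectivity=8)
    print([tuple(st[i]) for i in range(1,n) if st[i][4]>60])
    return m
def packtop(p,zt):
    H=hsv(p).astype(int)
    m=(H[...,0]>4)&(H[...,0]<24)&(H[...,1]>140)&(H[...,2]>150)
    return rect_at(p,blob(m,284,310),zt)
E
python3 - <<'E'
from h import *
np.set_printoptions(precision=4,suppress=True)
p=np.load('w3.npy',allow_pickle=True).item(); H=hsv(p).astype(int)
print(H[57,262:336,:][::2].tolist()[:6],H[17,290].tolist(),H[300,250],H[222,284])
m=dock(p); print(rect_at(p,m,.045))
s,R,yaw=tool()
c,w,h,a=packtop(p,s['tcp_pos'][2]+.0164); print(c,w,h,a,'tool',R.T[:2,:2]@(c-s['tcp_pos'][:2])*1000)
E
```

```text
[[17, 16, 115], [10, 14, 111], [19, 79, 122], [21, 173, 136], [18, 51, 119], [17, 16, 113]] [21, 185, 131] [ 17 255 177] [ 12 255  84]
[(np.int32(265), np.int32(14), np.int32(65), np.int32(85), np.int32(957))]
(array([0.4424, 0.3534]), 60.229347229003906, 74.26976013183594, np.float64(0.3826625263670834))
[0.472  0.2382] 38.89201354980469 53.10360336303711 0.36229523627188903 tool [-0.5567  0.4392]
```

>>> jog_arm(
  slide=[
    [25,0,0],
    [25,0,0],
    [0,0,0],
  ],
  roll=[0,0,0],
  grip=[1,1,1],
)

```text
t: 7.68
tcp_pos: [0.4527, 0.2882, 0.2821]
tcp_rot: [-0.001, 0.567, 0.823, 0.0]
wrist_force: [0.3, -0.3, -1.8]
width: 0.464
gripper_force: 43.3
```

```bash
python3 - <<'E'
from h import *
np.set_printoptions(precision=4,suppress=True)
p=env.read_camera('wrist'); np.save('w4.npy',p,allow_pickle=True); save(p,'w4')
m=dock(p); print(rect_at(p,m,.045))
s,R,yaw=tool(); print(s['tcp_pos'],yaw)
c,w,h,a=packtop(p,s['tcp_pos'][2]+.0164); print(c,w,h,a,'tool',R.T[:2,:2]@(c-s['tcp_pos'][:2])*1000)
E
```

```text
[(np.int32(266), np.int32(76), np.int32(62), np.int32(77), np.int32(830)), (np.int32(236), np.int32(210), np.int32(95), np.int32(21), np.int32(1796))]
(array([0.4424, 0.3533]), 60.219642639160156, 74.1781234741211, np.float64(0.38100876990917143))
[0.4531 0.2869 0.2821] 1.9358830700312102
[0.4534 0.2879] 38.92784118652344 53.08268737792969 0.3640440342912032 tool [0.7616 0.6034]
```

```bash
python3 - <<'E'
from h import *
s,R,yaw=tool(); print(yaw,s['joints'])
t=np.array([.4424,.3533])-R[:2,:2]@[.0007,.0005]
print(t,delta([*t,.12]))
E
```

```text
1.9358830700312102 [5.64327445e-01 2.49465425e-01 8.78477613e-02 1.40937869e+00
 3.77369465e-04 1.77003695e+00]
[0.44218287 0.35246762] [ 65.1  13.3 162.1]
```

>>> jog_arm(
  slide=[
    [16,3.3,0],
    [17,3.4,0],
    [16,3.3,0],
    [16,3.3,0],
    [0,0,20],
    [0,0,30],
    [0,0,30],
    [0,0,30],
    [0,0,30],
    [0,0,15],
    [0,0,5],
    [0,0,0],
  ],
  roll=[-0.017,0,0,0,0,0,0,0,0,0,0,0],
  grip=[1,1,1,1,1,1,1,1,1,1,1,1],
)

```text
t: 8.73
tcp_pos: [0.4417, 0.35, 0.1212]
tcp_rot: [-0.0, 0.56, 0.828, -0.001]
wrist_force: [-0.0, -0.0, -1.1]
width: 0.464
gripper_force: 43.3
```

```bash
python3 - <<'E'
from h import *
p=env.read_camera('wrist'); np.save('w5.npy',p,allow_pickle=True); save(p,'w5')
s,R,yaw=tool(); print(s['tcp_pos'],yaw,s['wrist_force'],delta([.4422,.3525,.12]))
c,w,h,a=packtop(p,s['tcp_pos'][2]+.0164); print(c,w,h,a,'tool',R.T[:2,:2]@(c-s['tcp_pos'][:2])*1000)
E
```

```text
[0.44230163 0.35062544 0.12254673] 1.9522883849317358 [-0.92175763  0.14553097 -1.52146881] [1.8 0.6 2.5]
[0.44200623 0.35049902] 38.45131301879883 52.51701354980469 0.38195445841225856 tool [-0.00734589 -0.32123769]
```

View pics/w5.png

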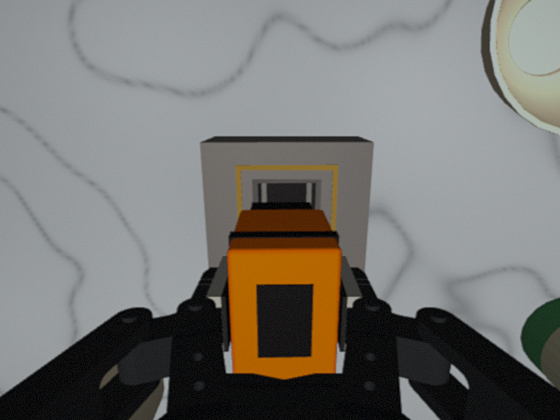

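```bash
python3 - <<'E'
from h import *
np.set_printoptions(precision=2,suppress=True)
p=np.load('w5.npy',allow_pickle=True).item(); H=hsv(p).astype(int)
s,R,yaw=tool(); c,_,_,_=packtop(p,s['tcp_pos'][2]+.0164)
m=dock(p); m[200:]=0; h=[]
ys,xs=np.nonzero(m); print(xs.min(),xs.max(),ys.min(),ys.max())
for v in(175,185,195):
    x=np.nonzero(m[v])[0]; e=[at_z(p,u,v,.045)[:2] for u in(x.min(),x.max())]; print(x.min(),x.max(),(R.T[:2,:2]@(np.mean(e,0)-c))*1000)
yc=ys[(xs>260)&(xs<315)]; v=yc.min(); print(v,(R.T[:2,:2]@(at_z(p,287,v,.045)[:2]-c))*1000-37.1)
# black plug far-bottom edge
print(H[196:216,282,2], H[205,240:325,2])
E
```

```text
[(np.int32(235), np.int32(165), np.int32(103), np.int32(66), np.int32(2915)), (np.int32(226), np.int32(238), np.int32(116), np.int32(113), np.int32(8806))]
235 337 165 199
236 337 [33.29  1.43]
236 337 [27.29  1.44]
237 336 [21.18  1.45]
165 [  2.1  -35.38]
[28 32 33 34 31 31 15  9 11 13  8  2 22 50 81 84 82 84 79 86] [138 125 114 109 111 114 108 112 111 115 109  72  32   9   5  10  15   9
   6   9   1  12  12   3   6  12   8   0  16  16   7   7   4   3   6  14
  15   7  11   5  14   8  13   5   5  10   8   0  10  10  11   9  11   4
  15   4   0   9   5  11   8  14   9   6   0   5  16   9   7   8  29  32
  27  34  45  73  82  86  87  87  96 109 110 111 107]
```

>>> jog_arm(
  slide=[
    [1.4,1.2,0],
    [0,0,6],
    [0,0,4],
    [0,0,4],
    [0,0,4],
    [0,0,2],
    [0,0,0],
  ],
  roll=[0,0,0,0,0,0,0],
  grip=[1,1,1,1,1,1,1],
)

```text
t: 9.37
tcp_pos: [0.4421, 0.3533, 0.1032]
tcp_rot: [-0.001, 0.559, 0.829, 0.001]
wrist_force: [-5.3, 1.9, 8.8]
width: 0.466
gripper_force: 39.1
```

>>> jog_arm(
  slide=[
    [0.8,-0.8,0],
    [0,0,2],
    [0,0,2],
    [0,0,0],
  ],
  roll=[0,0,0,0],
  grip=[1,1,1,1],
)

```text
t: 9.7
tcp_pos: [0.4412, 0.3553, 0.1011]
tcp_rot: [-0.001, 0.559, 0.829, 0.002]
wrist_force: [-10.7, 4.6, 24.3]
width: 0.464
gripper_force: 43.3
```

>>> jog_arm(
  slide=[
    [0.6,-0.6,-1],
    [0.6,-0.6,0],
    [0,0,0],
    [0,0,0],
  ],
  roll=[0,0,0,0],
  grip=[1,1,1,1],
)

```text
t: 10.03
tcp_pos: [0.4409, 0.3553, 0.1013]
tcp_rot: [0.0, 0.559, 0.829, 0.002]
wrist_force: [-2.2, 2.1, 13.3]
width: 0.464
gripper_force: 41.6
```

```bash
python3 - <<'E'
from h import *
np.set_printoptions(precision=3,suppress=True)
p=env.read_camera('wrist'); np.save('w6.npy',p,allow_pickle=True); save(p,'w6')
s,R,yaw=tool(); print(s['tcp_pos'],yaw,s['wrist_force'],R.T@s['wrist_force'],R.T@s['wrist_torque'])
c,w,h,a=packtop(p,s['tcp_pos'][2]+.0164); print(c,w,h,a,'tool',R.T[:2,:2]@(c-s['tcp_pos'][:2])*1000)
cv2.imwrite('pics/w6c.png',cv2.resize(cv2.imread('pics/w6.png')[100:400,160:420],(520,600)))
E
```

```text
[0.441 0.355 0.101] 1.954302742993406 [-2.869  2.446 13.3  ] [  3.373  -1.695 -13.299] [0.442 0.387 0.087]
[0.441 0.355] 39.73784637451172 54.15630340576172 0.38180558770732315 tool [-0.055  0.318]
```

View pics/w6c.png

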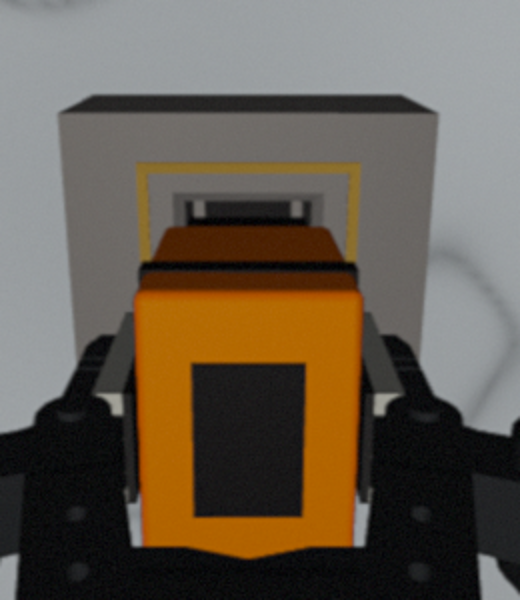

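The crop shows the plug resting in the mouth with the pack pushed up a little in the fingers. It looks centred sideways, with the socket's far lip at crop row 197 still in view. I'll work out the remaining offset.

```bash
python3 - <<'E'
from h import *
np.set_printoptions(precision=2,suppress=True)
p=np.load('w6.npy',allow_pickle=True).item(); H=hsv(p).astype(int)
s,R,yaw=tool(); T=s['tcp_pos']
f=lambda u,v,z:(R.T@(at_z(p,u,v,z)-T))[:2]*1000
col=lambda u,a,b:H[a:b,u,:].tolist()
print('col285',[(v,*H[v,285]) for v in range(176,252,1)])
print('row205',[(u,*H[205,u]) for u in list(range(225,262))+list(range(308,345))][::2])
m=dock(p); ys,xs=np.nonzero(m[:210]); k=(xs>240)&(xs<330)
print(xs.min(),xs.max(),ys[k].min(),'frame',f(285,ys[k].min(),.045)-[37.1,0],f(xs.min(),195,.045),f(xs.max(),195,.045))
for zs in(.070,.072,.074,.076,.078): print(zs,'shoulder',f(285,213.5,zs)-[28,0],'top',f(285,246,zs+.05)-[28,0])
E
```

```text
col285 [(176, np.int64(13), np.int64(16), np.int64(111)), (177, np.int64(17), np.int64(21), np.int64(110)), (178, np.int64(15), np.int64(9), np.int64(109)), (179, np.int64(8), np.int64(9), np.int64(110)), (180, np.int64(14), np.int64(26), np.int64(108)), (181, np.int64(20), np.int64(132), np.int64(122)), (182, np.int64(21), np.int64(178), np.int64(133)), (183, np.int64(21), np.int64(169), np.int64(139)), (184, np.int64(21), np.int64(172), np.int64(138)), (185, np.int64(21), np.int64(171), np.int64(136)), (186, np.int64(20), np.int64(124), np.int64(128)), (187, np.int64(12), np.int64(33), np.int64(116)), (188, np.int64(10), np.int64(14), np.int64(109)), (189, np.int64(15), np.int64(19), np.int64(110)), (190, np.int64(19), np.int64(19), np.int64(109)), (191, np.int64(19), np.int64(19), np.int64(109)), (192, np.int64(12), np.int64(12), np.int64(109)), (193, np.int64(20), np.int64(14), np.int64(109)), (194, np.int64(9), np.int64(16), np.int64(109)), (195, np.int64(13), np.int64(17), np.int64(106)), (196, np.int64(23), np.int64(11), np.int64(95)), (197, np.int64(18), np.int64(14), np.int6
[... 4289 characters left out ...]
112)), (335, np.int64(21), np.int64(171), np.int64(139)), (337, np.int64(21), np.int64(171), np.int64(140)), (339, np.int64(18), np.int64(89), np.int64(126)), (341, np.int64(15), np.int64(10), np.int64(107)), (343, np.int64(4), np.int64(16), np.int64(110))]
[(np.int32(228), np.int32(181), np.int32(113), np.int32(51), np.int32(2568)), (np.int32(227), np.int32(237), np.int32(115), np.int32(136), np.int32(10774))]
228 340 181 frame [-2.87  1.16] [ 26.59 -29.53] [26.52 30.82]
0.07 shoulder [-4.16  1.08] top [0.03 0.9 ]
0.072 shoulder [-3.54  1.07] top [0.86 0.89]
0.074 shoulder [-2.93  1.07] top [1.69 0.88]
0.076 shoulder [-2.31  1.06] top [2.52 0.88]
0.078 shoulder [-1.69  1.05] top [3.34 0.87]
```

```bash
python3 - <<'E'
from h import *
np.set_printoptions(precision=2,suppress=True)
for n,T in (('w4',[.4529,.2876,.2821]),('w5',[.442,.3505,.1215]),('w6',[.441,.355,.1012])):
    p=np.load(n+'.npy',allow_pickle=True).item(); H=hsv(p).astype(int)
    s,R,yaw=tool(); T=np.array(T)
    f=lambda u,v,z:(R.T@(at_z(p,u,v,z)-T))[:2]*1000
    print(n,H[200:252,285,2])
    print('w top row',[ (v,np.ptp(np.nonzero((H[v,:,0]>4)&(H[v,:,0]<24)&(H[v,:,1]>200)&(H[v,:,2]>60))[0])) for v in (218,225,241,250,300,360)])
E
```

```text
w4 [170 161  92  28   1  10   3  12  19  52  81  86  85  85  85  85  85  82
  83  86  86  84  87  85  86  84  85  86  85  87  79  47  18   3  15  13
  17  45  82  89  87  89  86  87  86  87  84  91 119 148 180 183]
w top row [(218, np.int64(84)), (225, np.int64(90)), (241, np.int64(105)), (250, np.int64(110)), (300, np.int64(110)), (360, np.int64(102))]
w5 [ 32  32  21  12   7  10   6   4  23  52  80  85  85  82  86  84  82  83
  84  84  83  84  85  83  83  85  83  83  86  88  83  44   3   8   4   7
  13  47  81  89  86  86  88  86  84  85  85  89 118 148 176 183]
w top row [(218, np.int64(85)), (225, np.int64(91)), (241, np.int64(105)), (250, np.int64(111)), (300, np.int64(110)), (360, np.int64(101))]
w6 [ 60  38  28  31  29  36  29  31  21   8   8   1  22  60  72  78  73  74
  73  74  75  75  75  75  75  76  74  75  78  74  52  17  10  14  18  33
  58  74  77  76  78  78  75  77  91 124 156 174 178 177 177 180]
w top row [(218, np.int64(82)), (225, np.int64(89)), (241, np.int64(106)), (250, np.int64(113)), (300, np.int64(111)), (360, np.int64(103))]
```

```bash
python3 - <<'E'
from h import *
np.set_printoptions(precision=2,suppress=True)
s,R,yaw=tool()
for n,T,vs,vt,vf in (('w4',[.4529,.2876,.2821],209,249,0),('w5',[.442,.3505,.1215],209,249,165),('w6',[.441,.355,.1012],212.7,245,180.7)):
    p=np.load(n+'.npy',allow_pickle=True).item(); T=np.array(T)
    f=lambda u,v,z:(R.T@(at_z(p,u,v,z)-T))[:2]*1000
    for d in(0,.002,.004):
        b=T[2]-.0636+d; print(n,d,'shoulder',f(285,vs,b+.03)[0]-28,'top',f(285,vt,b+.08)[0]-28,'frame',f(285,vf,.045)[0]-37.1 if vf else '')
E
```

```text
w4 0 shoulder -2.024747465517734 top -1.375069328372696 frame 
w4 0.002 shoulder -1.434849584131431 top -0.5259653844234649 frame 
w4 0.004 shoulder -0.8449517027451243 top 0.32313855952566684 frame 
w5 0 shoulder -2.966848123914197 top -2.1522479479995624 frame 1.915948174054975
w5 0.002 shoulder -2.371703651932009 top -1.2974029738294206 frame 1.915948174054975
w5 0.004 shoulder -1.7765591799498566 top -0.44255799965922904 frame 1.915948174054975
w6 0 shoulder -4.124157822180042 top -0.22113742081095822 frame -2.3306277127579023
w6 0.002 shoulder -3.512550271619144 top 0.5996405539728435 frame -2.3306277127579023
w6 0.004 shoulder -2.9009427210581897 top 1.420418528756663 frame -2.3306277127579023
```

The pack tipped slightly in the grip, about 0.07 rad, with its plug trailing toward -x by about 3 mm. I'll lift it clear, shift forward and re-enter.

>>> jog_arm(
  slide=[
    [0,0,-6],
    [0,0,-6],
    [0,0,-3],
    [0,0,0],
    [0,0,0],
  ],
  roll=[0,0,0,0,0],
  grip=[1,1,1,1,1],
)

```text
t: 10.5
tcp_pos: [0.44, 0.3537, 0.1143]
tcp_rot: [0.0, 0.56, 0.829, -0.0]
wrist_force: [0.1, 0.5, -2.9]
width: 0.462
gripper_force: 41.2
```

```bash
python3 - <<'E'
from h import *
np.set_printoptions(precision=2,suppress=True)
p=env.read_camera('wrist'); np.save('w7.npy',p,allow_pickle=True); save(p,'w7'); H=hsv(p).astype(int)
s,R,yaw=tool(); T=s['tcp_pos']; print(T,s['wrist_force'],H[160:260,285,2].tolist())
f=lambda u,v,z:(R.T@(at_z(p,u,v,z)-T))[:2]*1000
m=dock(p); m[200:]=0; ys,xs=np.nonzero(m); k=(xs>255)&(xs<320); print(ys[k].min(),xs.min(),xs.max())
V=H[:,285,2]; vs=next(v for v in range(195,230) if V[v]>48 and H[v,285,1]>180 and V[v+4]>65 ); vt=next(v for v in range(236,260) if V[v]>125)
vf=ys[k].min(); print(vs,vt,vf)
for d in(0,.002,.004):
    b=T[2]-.0636+d; print(d,'shoulder',f(285,vs,b+.03)[0]-28,'top',f(285,vt,b+.08)[0]-28,'frame',f(285,vf,.045)[0]-37.1)
E
```

```text
[0.44 0.35 0.11] [-0.07 -0.48 -3.52] [109, 112, 111, 114, 110, 112, 112, 114, 110, 111, 110, 111, 111, 114, 121, 135, 139, 138, 136, 124, 113, 109, 110, 113, 110, 111, 113, 110, 98, 86, 84, 79, 59, 37, 32, 28, 31, 29, 30, 32, 26, 33, 30, 32, 31, 31, 35, 28, 21, 13, 2, 6, 32, 70, 76, 75, 75, 74, 75, 78, 76, 75, 74, 79, 77, 77, 78, 75, 78, 77, 49, 17, 5, 5, 14, 27, 59, 74, 80, 77, 72, 79, 76, 75, 90, 119, 152, 174, 178, 177, 176, 179, 179, 181, 180, 180, 181, 179, 182, 180]
[(np.int32(234), np.int32(174), np.int32(106), np.int32(57), np.int32(2569)), (np.int32(227), np.int32(237), np.int32(115), np.int32(124), np.int32(9515))]
174 234 339
213 246 174
0 shoulder -4.664759015053605 top -0.9853677704246806 frame -1.515767775947353
0.002 shoulder -4.051040374816111 top -0.15734293502541163 frame -1.515767775947353
0.004 shoulder -3.43732173457866 top 0.6706819003738751 frame -1.515767775947353
```

```bash
python3 - <<'E'
from h import *
np.set_printoptions(precision=2,suppress=True)
for n,r0 in (('w5',(172,180,195)),('w6',(190,200,208)),('w7',(182,190,205))):
    p=np.load(n+'.npy',allow_pickle=True).item(); H=hsv(p).astype(int)
    R=np.array(p['R']); lat=R[0]/np.linalg.norm(R[0])   # camera right = tool y
    m=dock(p)
    for v in r0:
        x=np.nonzero(m[v,210:360])[0]+210; y=[at_z(p,u,v,.045)@lat*1000 for u in(x.min(),x.max())]; print(n,v,x.min(),x.max(),np.mean(y),np.ptp(y))
    for v in(220,252,258):
        x=np.nonzero((H[v,:,1]>200)&(H[v,:,2]>60)&(H[v,:,0]<24))[0]; z={'w5':.138,'w6':.118,'w7':.13}[n]-(.045 if v==220 else 0); y=[at_z(p,u,v,z)@lat*1000 for u in(x.min(),x.max())];print('  pack',v,x.min(),x.max(),np.mean(y),np.ptp(y))
E
```

```text
[(np.int32(235), np.int32(165), np.int32(103), np.int32(66), np.int32(2915)), (np.int32(226), np.int32(238), np.int32(116), np.int32(113), np.int32(8806))]
w5 172 236 337 541.9221098768771 59.22791200417703
w5 180 236 337 541.9328868276225 59.6236006635969
w5 195 237 336 541.9539222889516 59.184304986407255
  pack 220 239 325 539.4953352240314 39.996011994681226
  pack 252 228 340 540.3871529930875 37.833740103428
  pack 258 228 341 540.5572432515228 38.375840363978455
[(np.int32(228), np.int32(181), np.int32(113), np.int32(51), np.int32(2568)), (np.int32(227), np.int32(237), np.int32(115), np.int32(136), np.int32(10774))]
w6 190 228 339 542.4839841304128 59.55791236926984
w6 200 229 339 542.7535350399248 59.51760909601819
w6 208 229 338 542.4821373320527 59.37473113486817
  pack 220 241 325 542.2574586546135 39.0931192127764
  pack 252 227 340 542.5204571944838 38.21514718755452
  pack 258 227 340 542.5202100422644 38.41753563890609
[(np.int32(234), np.int32(174), np.int32(106), np.int32(57), np.int32(2569)), (np.int32(227), np.int32(237), np.int32(115), np.int32(124), np.int32(9515))]
w7 182 234 339 542.3750422138987 59.96527989127344
w7 190 235 338 542.3857491696692 59.21833199562582
w7 205 235 337 542.1150600128233 59.39166558569707
  pack 220 240 325 540.2153396059298 39.8148724055892
  pack 252 227 340 540.7106923412866 38.56218088393962
  pack 258 227 341 540.8818371577152 39.11135593887229
```

>>> jog_arm(
  slide=[
    [3.8,1.6,0],
    [0,0,0],
    [0,0,3],
    [0,0,3],
    [0,0,3],
    [0,0,3],
    [0,0,0],
  ],
  roll=[0,0,0,0,0,0,0],
  grip=[1,1,1,1,1,1,1],
)

```text
t: 11.13
tcp_pos: [0.4397, 0.3576, 0.1015]
tcp_rot: [-0.0, 0.56, 0.829, -0.001]
wrist_force: [0.5, -0.8, -2.5]
width: 0.466
gripper_force: 41.2
```

>>> jog_arm(
  slide=[
    [0,0,2],
    [0,0,2],
    [0,0,0],
  ],
  roll=[0,0,0],
  grip=[1,1,1],
)

```text
t: 11.38
tcp_pos: [0.44, 0.3578, 0.098]
tcp_rot: [-0.0, 0.56, 0.829, -0.0]
wrist_force: [-0.1, -0.8, -2.7]
width: 0.467
gripper_force: 41.2
```

>>> jog_arm(
  slide=[
    [-0.5,0,2],
    [-0.5,0,2],
    [-0.5,0,2],
    [0,0,2],
    [0,0,0],
  ],
  roll=[0,0,0,0,0],
  grip=[1,1,1,1,1],
)

```text
t: 11.8
tcp_pos: [0.4406, 0.3567, 0.09]
tcp_rot: [-0.0, 0.56, 0.829, 0.0]
wrist_force: [-0.7, 2.6, -3.4]
width: 0.462
gripper_force: 41.1
```

>>> jog_arm(
  slide=[
    [0,0,2],
    [0,0,2],
    [0,0,2],
    [0,0,2],
    [0,0,0],
  ],
  roll=[0,0,0,0,0],
  grip=[1,1,1,1,1],
)

```text
t: 12.22
tcp_pos: [0.4406, 0.3567, 0.0819]
tcp_rot: [-0.0, 0.56, 0.829, -0.0]
wrist_force: [-0.3, 2.9, -4.1]
width: 0.462
gripper_force: 41.1
```

>>> jog_arm(
  slide=[
    [0,0,2],
    [0,0,2],
    [0,0,2],
    [0,0,0],
  ],
  roll=[0,0,0,0],
  grip=[1,1,1,1],
)

```text
t: 12.55
tcp_pos: [0.441, 0.356, 0.0776]
tcp_rot: [0.001, 0.56, 0.829, 0.0]
wrist_force: [-2.9, -4.4, 11.9]
width: 0.467
gripper_force: 43.4
```

>>> jog_arm(
  slide=[
    [-0.7,0,1],
    [-0.7,0,1],
    [0,0,0.5],
    [0,0,0],
  ],
  roll=[0,0,0,0],
  grip=[1,1,1,1],
)

```text
t: 12.88
tcp_pos: [0.4415, 0.355, 0.0764]
tcp_rot: [0.001, 0.56, 0.829, 0.001]
wrist_force: [-6.5, -5.8, 27.1]
width: 0.466
gripper_force: 45.6
```

>>> jog_arm(
  slide=[
    [0,0,-1],
    [0,0,0],
    [0,0,0],
    [0,0,0],
    [0,0,0],
    [0,0,0],
    [0,0,-10],
    [0,0,-25],
    [0,0,-30],
    [0,0,-30],
    [0,0,-10],
    [0,0,0],
  ],
  roll=[0,0,0,0,0,0,0,0,0,0,0,0],
  grip=[0.5,0.3,0,0,0,0,0,0,0,0,0,0],
)

```text
t: 13.88
tcp_pos: [0.4425, 0.3563, 0.1833]
tcp_rot: [0.001, 0.56, 0.829, 0.003]
wrist_force: [-0.4, -0.3, -0.0]
width: 0.999
gripper_force: 0.0
```

```bash
python3 - <<'E'
from h import *
np.set_printoptions(precision=4,suppress=True)
p=env.read_camera('wrist'); np.save('w8.npy',p,allow_pickle=True); save(p,'w8'); H=hsv(p).astype(int)
s,R,yaw=tool(); print(s['t'],s['tcp_pos'],s['width'],yaw)
u,v=proj(p,[[.4415,.3543,.095]])[0]; print(u,v)
m=(H[...,0]>4)&(H[...,0]<24)&(H[...,1]>140)&(H[...,2]>140)
b=blob(m,u,v)
for z in(.095,.1): print(z,rect_at(p,b,z))
cv2.imwrite('pics/w8c.png',cv2.resize(cv2.imread('pics/w8.png')[80:380,160:420],(520,600)))
E
```

```text
13.9333 [0.4418 0.3557 0.1812] 1.0009008337650425 1.9537823754284367
279.7448681917766 225.11816770994287
0.095 (array([0.4424, 0.3538]), 38.70025634765625, 53.665138244628906, np.float64(0.381641736721256))
0.1 (array([0.4418, 0.3554]), 37.79402160644531, 52.408477783203125, np.float64(0.3816418033002833))
```

View pics/w8c.png

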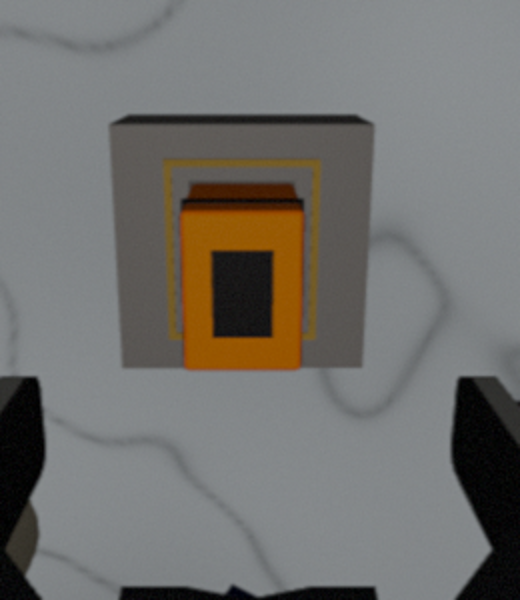

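The pack sits centred in the brass frame and square to the dock: its top centre is at (0.4424,0.3538) against the dock's (0.4424,0.3534). A quick tilt and height check comes next, along with the plan for the handle.

```bash
python3 - <<'E'
from h import *
np.set_printoptions(precision=4,suppress=True)
p=np.load('w8.npy',allow_pickle=True).item(); H=hsv(p).astype(int)
s,R,yaw=tool(); c=np.array([.4424,.3534,0])
f=lambda u,v,z:(R.T@(at_z(p,u,v,z)-c))[:2]*1000
print([(v,H[v,281,0],H[v,281,2]) for v in range(155,190)])
for z in(.045,.049): print(z,'shoulder',f(281,171.7,z)[0],'top',f(281,184,z+.05)[0])
print('frame',f(281,159.5,.045)[0])
from scipy.spatial.transform import Rotation as Ro
# handle geometry
yawc=-.151; C=np.array([.612,.0363]); ex=np.array([np.cos(yawc),np.sin(yawc)])
hin=C+.12*ex; han=hin-.21*ex; print('hinge',hin,'handle',han,'need tool x yaw',yawc+np.pi/2)
print('delta to above handle', delta([*han,.26]))
E
```

```text
[(155, np.int64(13), np.int64(95)), (156, np.int64(17), np.int64(94)), (157, np.int64(6), np.int64(94)), (158, np.int64(10), np.int64(95)), (159, np.int64(18), np.int64(95)), (160, np.int64(20), np.int64(113)), (161, np.int64(21), np.int64(115)), (162, np.int64(21), np.int64(115)), (163, np.int64(19), np.int64(108)), (164, np.int64(15), np.int64(95)), (165, np.int64(15), np.int64(93)), (166, np.int64(24), np.int64(92)), (167, np.int64(15), np.int64(91)), (168, np.int64(17), np.int64(94)), (169, np.int64(18), np.int64(91)), (170, np.int64(12), np.int64(83)), (171, np.int64(11), np.int64(70)), (172, np.int64(13), np.int64(67)), (173, np.int64(12), np.int64(67)), (174, np.int64(13), np.int64(70)), (175, np.int64(13), np.int64(69)), (176, np.int64(11), np.int64(69)), (177, np.int64(14), np.int64(71)), (178, np.int64(13), np.int64(66)), (179, np.int64(14), np.int64(37)), (180, np.int64(126), np.int64(20)), (181, np.int64(13), np.int64(40)), (182, np.int64(11), np.int64(68)), (183, np.int64(12), np.int64(70)), (184, np.int64(12), np.int64(82)), (185, np.int64(14), np.int64(121)), (186, np.int64(15), np.int64(152)), (187, np.int64(16), np.int64(153)), (188, np.int64(18), np.int64(152)), (189, np.int64(18), np.int64(152))]
0.045 shoulder 27.334087326961537 top 28.539437365747347
0.049 shoulder 28.054837759043135 top 29.40638335994043
frame 36.69679011820952
hinge [0.7306 0.0182] handle [0.523  0.0498] need tool x yaw 1.4197963267948965
delta to above handle [-314.   -38.7  -79.1]
```

>>> jog_arm(
  slide=[
    [0,0,-39],
    [0,0,-40],
    [-20,-2.5,0],
    [-31,-3.8,0],
    [-32,-4,0],
    [-32,-4,0],
    [-32,-4,0],
    [-32,-4,0],
    [-32,-4,0],
    [-32,-4,0],
    [-31,-3.8,0],
    [-20,-2.5,0],
  ],
  roll=[0,0,0,0.107,0.107,0.107,0.107,0.107,0,0,0,0],
  grip=[0,0,0,0,0,0,0,0,0,0,0,0],
)

```text
t: 14.93
tcp_pos: [0.4199, 0.0638, 0.2574]
tcp_rot: [-0.001, 0.759, 0.651, -0.001]
wrist_force: [0.8, 0.3, 0.8]
width: 0.995
gripper_force: 0.0
```

```bash
python3 - <<'E'
from h import *
s,R,yaw=tool(); print(s['tcp_pos'],yaw,s['joints'][5],delta([.523,.0498,.26]))
E
```

```text
[0.41987812 0.06380343 0.25737209] 1.4179463945593913 1.874748850316914 [  1.9 104.   -2.9]
```

>>> jog_arm(
  slide=[
    [0,26,0],
    [0,26,0],
    [0,26,0],
    [2,26,0],
    [0,0,0],
  ],
  roll=[0,0,0,0,0],
  grip=[0,0,0,0,0],
)

```text
t: 15.35
tcp_pos: [0.528, 0.0517, 0.2563]
tcp_rot: [-0.0, 0.759, 0.651, -0.001]
wrist_force: [-1.7, 0.2, 0.2]
width: 1.001
gripper_force: 0.0
```

```bash
python3 - <<'E'
from h import *
np.set_printoptions(precision=4,suppress=True)
p=env.read_camera('wrist'); np.save('w9.npy',p,allow_pickle=True); save(p,'w9'); H=hsv(p).astype(int)
s,R,yaw=tool(); print(s['t'],s['tcp_pos'],yaw)
m=(H[...,0]>10)&(H[...,0]<32)&(H[...,1]>90)&(H[...,2]>60)
n,l,st,c=cv2.connectedComponentsWithStats(m.astype(np.uint8)); print([st[i].tolist() for i in range(1,n) if st[i][4]>80])
u,v=proj(p,[[.523,.0498,.169]])[0]; print(u,v); b=blob(m,u,v)
print(rect_at(p,b,.169))
for v in(150,200,240,280):
    x=np.nonzero(m[v,200:370])[0]+200
    if len(x): print(v,x.min(),x.max(),(R.T@(at_z(p,x.mean(),v,.171)-s['tcp_pos']))*1000)
E
```

```text
15.4 [0.5258 0.0519 0.2564] 1.4179502574338119
[[266, 124, 20, 183, 3297], [545, 206, 15, 69, 547], [162, 315, 42, 73, 1684], [470, 406, 16, 14, 98]]
275.93095347077224 227.39220967624166
(array([0.5234, 0.0534]), 123.13640594482422, 11.972136497497559, np.float64(1.418653395828087))
150 266 285 [47.6384 -2.0799 85.3336]
200 267 285 [16.4971 -1.9868 85.3572]
240 268 285 [-10.3853  -1.8414  85.3773]
280 268 285 [-39.2256  -2.0221  85.4   ]
```

View pics/w9.png

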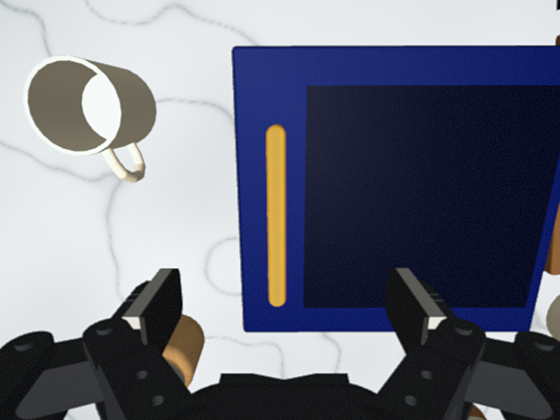

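The wrist view shows the bar handle upright in the picture at column 276, rows 124–307, parallel to tool x and 2 mm to the -y side. The fingers straddle it, so I go down and grip.

>>> jog_arm(
  slide=[
    [0,-2,15],
    [0,0,25],
    [0,0,25],
    [0,0,16],
    [0,0,5],
    [0,0,0],
    [0,0,0],
    [0,0,0],
    [0,0,0],
    [0,0,0],
    [0,0,0],
    [0,0,0],
  ],
  roll=[0,0,0,0,0,0,0,0,0,0,0,0],
  grip=[0,0,0,0,0,0,1,1,1,1,1,1],
  squeeze=30,
)

```text
t: 16.4
tcp_pos: [0.523, 0.0526, 0.1732]
tcp_rot: [0.0, 0.759, 0.651, 0.0]
wrist_force: [-0.9, -0.1, 0.1]
width: 0.144
gripper_force: 0.0
```

>>> jog_arm(
  slide=[
    [0,0,0],
    [0,0,0],
    [0,0,0],
    [0,0,0],
    [0,0,0],
  ],
  roll=[0,0,0,0,0],
  grip=[1,1,1,1,1],
)

```text
t: 16.82
tcp_pos: [0.5232, 0.0526, 0.1732]
tcp_rot: [0.0, 0.759, 0.651, 0.0]
wrist_force: [0.3, -0.4, 6.8]
width: 0.127
gripper_force: 29.4
```

```bash
python3 - <<'E'
from h import *
np.set_printoptions(precision=2,suppress=True)
s,R,yaw=tool(); print(s['tcp_pos']*1000,yaw)
q=np.radians([0,7.5,15,22.5,30,37.5,45]); x=-.21*np.cos(q)+.049*np.sin(q); z=.21*np.sin(q)+.049*np.cos(q)
print(np.c_[np.degrees(q),np.r_[0,np.diff(x)]*1000,np.r_[0,np.diff(z)]*1000,(x-x[0])*1000,(z-z[0])*1000])
E
```

```text
[523.17  52.56 173.24] 1.4187126813267459
[[  0.     0.     0.     0.     0.  ]
 [  7.5    8.19  26.99   8.19  26.99]
 [ 15.    11.65  25.69  19.84  52.68]
 [ 22.5   14.9   23.95  34.74  76.63]
 [ 30.    17.9   21.8   52.63  98.44]
 [ 37.5   20.59  19.28  73.23 117.71]
 [ 45.    22.93  16.43  96.16 134.14]]
```

>>> jog_arm(
  slide=[
    [0,2.3,-9],
    [0,2.7,-9],
    [0,3.2,-9],
    [0,3.5,-8.7],
    [0,3.9,-8.6],
    [0,4.3,-8.4],
    [0,4.6,-8.2],
    [0,5,-8],
    [0,5.3,-7.8],
    [0,5.6,-7.5],
    [0,6,-7.3],
    [0,6.3,-7],
  ],
  roll=[0,0,0,0,0,0,0,0,0,0,0,0],
  grip=[1,1,1,1,1,1,1,1,1,1,1,1],
)

```text
t: 17.82
tcp_pos: [0.5733, 0.0449, 0.2723]
tcp_rot: [-0.002, 0.759, 0.652, -0.001]
wrist_force: [-5.4, 2.1, 1.1]
width: 0.122
gripper_force: 29.4
```

>>> jog_arm(
  slide=[
    [0,6.6,-6.7],
    [0,6.9,-6.4],
    [0,7.1,-6.2],
    [0,7.4,-5.8],
    [0,7.6,-5.5],
    [0,7.9,-5.1],
    [0,0,0],
    [0,0,0],
    [0,0,0],
    [0,0,0],
  ],
  roll=[0,0,0,0,0,0,0,0,0,0],
  grip=[1,1,1,1,1,1,1,1,1,1],
)

```text
t: 18.65
tcp_pos: [0.6162, 0.0383, 0.3092]
tcp_rot: [-0.001, 0.759, 0.652, -0.0]
wrist_force: [-9.3, 1.3, 10.5]
width: 0.126
gripper_force: 30.7
```

```bash
python3 - <<'E'
from h import *
s,R,yaw=tool(); print(s['t'],s['tcp_pos'],s['wrist_force'],s['width'],s['gripper_force'])
ims=[]
for n in('wrist','side'):
    p=env.read_camera(n); np.save(n+'10.npy',p,allow_pickle=True); ims.append(p['frame'])
a=cv2.resize(ims[1][120:320,200:400],(400,400)); b=cv2.resize(ims[0],(400,300))
o=np.zeros((400,800,3),np.uint8); o[:,:400]=a; o[:300,400:]=b
cv2.imwrite('pics/end.png',o[...,::-1])
h=s['tcp_pos']+[0,0,-.002]; hin=np.array([.7306,.0182]); ex=np.array([.9886,-.1504])
r=ex@(h[:2]-hin); z=h[2]-.12; print('rel',r,z,'angle',np.degrees(np.arctan2(z,-r)-np.arctan2(.049,.21)),np.hypot(r,z),np.hypot(.21,.049))
E
```

```text
18.65 [0.61623181 0.03833203 0.309216  ] [-9.33017167  1.31995492 10.45930337] 0.12584964270440596 30.651732981204987
rel -0.11609224760603333 0.18721599993942262 angle 45.06301346421465 0.22028899334178828 0.21564090521049106
```

View pics/end.png

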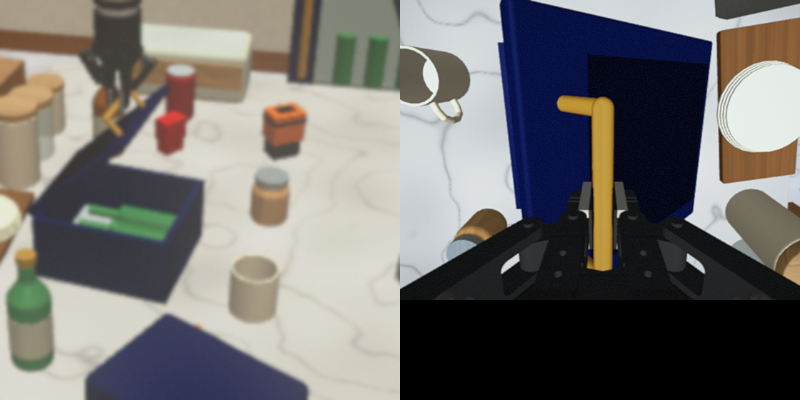

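The lid is open with the bar still between the pads. From the arm pose it is at about 45°, with the grip at 30 N. The bystanders that show stand where they were. Handing in.

```bash
python3 -c "
from workcell import env
print(env.job_done()); s=env.read_state(); print(s['t'],s['tcp_pos'],s['gripper_force'])"
```

```text
the job is handed in; nothing more can be done
None
the job is handed in; nothing more can be done
```

I handed the job in at about 18.8 s without seeing a verdict: the small orange pack is seated and released in the dock, and the fingers hold the chiller lid at about 45° (worked out from the arm pose).

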